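# Run the board carrier round the guide track and press its heat sink home

### The arm

A 6-joint arm with a two-finger parallel gripper is mounted at the origin on a cart in front of the work surface, level with it; the furniture and walls round the work are solid. World frame = base frame: x ahead of the robot, y to its left, z up, the work surface at z = 0. Lengths are in m, angles in degrees, forces in N, time in s.
With the tool pointing down it reaches from about 0.4 to 0.825 m from the base axis. Payload 7 kg.
Tool frame: the origin (TCP) lies at the very end of the fingers, on their centre line; the grasp point (between the pads) lies hold_point_z behind it (hold_point_z is the distance from the TCP to the grasp point, in m); z points along the fingers, y is the line along which they close (so a half turn about z gives the same grasp; the last joint's range is limited). The gripper opens to 88 mm and grips with 3 to 60 N. Pads are 19 mm wide; open, the fingers measure 130 mm over their backs; the gripper's body (78 mm by 193 mm) begins 47 mm behind the grasp point.
Start: joints at [90.82, 20.546, 0.682, 0, -70.136, -16.507], TCP at [0.183, 0.65, 0.227] pointing down, gripper open.
Joint ranges: [-176.03, 176.03], [-82.01, 121.73], [-58.28, 71.71], [-173.87, 95.51], [-174.79, -0.11], [-173.66, 173.66]. Speed limits (degrees/s): [136.94, 136.94, 172.46, 180, 180, 180].

### API

Orientations are given as [roll, pitch, yaw] about the fixed x, y, z axes, in that order (R = Rz(yaw) Ry(pitch) Rx(roll)).
In Python, from plant import get_obs, snapshot, close_job, hold_point_z gives the robot as it stands.
- The arm moves only by the tool play_rows, never from a script. Its argument "commands" is a list that holds one entry, the list of rows, each a list of 7 numbers: the shift along the tool's x, y, z in cm, then the turn, a rotation vector about the tool's x, y, z in degrees, then the opening, from 0 (shut) to 1 (fully open). In form: [[[x, y, z, ax, ay, az, fingers], ...]]. A call has 1 to 20 rows; each row is the pose to reach, as a shift and turn from the pose commanded when the call began, along the tool's axes at that moment; what a row does not reach only later rows make up. A row lasts 1/12 s, in which the tool goes at most 41.7 mm and 7.16 degrees, less where a joint would pass 70% of its speed; a pose out of reach is approached as far as the arm can. A call with a gripper value outside its range is refused whole. The fingers move at their own pace and stop on an object; the grip force is fixed at half the most. Time passes only in rows, so rows that repeat a pose let the fingers close. It gives the time, the measured TCP pose, the force, the opening and the grip force at its end, in the units of the state.
- get_obs(): the state, without advancing time (a new reading comes with each control period).
- snapshot(name): name is "scene" or "side" or "wrist"; returns a dict with "frame" (420x560x3 uint8, red, green, blue), "camera_matrix" (3x3 intrinsics, pixels), "origin" and "attitude" of the camera in the world. Camera axes: x right, y down, z forward; pixel columns grow to the right and rows downward; lengths in m; the calibration is good to about 2 mm. A picture is of the moment at which its call begins. There is no depth.
- close_job(): hands the job in; it is judged then, once.
The state is a dict: "clock": time; "joint_pos": joint angles; "qvel": joint speeds; "tau": joint torques, N m; "tool_pos": TCP position; "orientation": TCP orientation; "force": force on the tool from outside, world axes, zero at the start; "moment": the same for the moment, N m; "opening": finger opening in m; "gripper_force": force on a finger pad.
Only numpy, scipy, OpenCV 4.12 (cv2) and the standard library are available. Lean on these libraries where they do the work, as an engineer would, in place of code of your own. Each camera call takes 0.05 s, during which the arm holds its last target. There are 200 camera calls.

### The job

Push the carrier by its handle round the bend of the guide track, past the spring catch, and press it snug against the stop beyond the press without ramming or forcing it. Then pull the press lever all the way toward the robot so that the ram presses the heat sink fully down, ease the lever slowly back up to rest and let go. Leave the carrier against the stop, and leave the mug, the glue stick, the pliers and the tape reel where they are.

Things in the scene. Friction and masses are not known exactly. Their poses are not given: they have to be found in the camera images.
- track: Fixed aluminium guide channel on a grey base. Origin on the desk, at the centre of the bend. In its axes the channel's centre line is: entry leg along +x at y=120 mm (x=-150 to 0), quarter circle of radius 120 mm turning right, exit leg along -y at x=120 mm (y=0 to -165). Floor 8 mm, wall tops 29 mm above the desk; lips hold the carrier down, 2 mm play each side.
- exit_start (a point): Point on the channel floor, centre line, where the bend ends and the exit leg begins (track x=120, y=0, 8 mm above the desk); the exit leg runs from here along track -y.
- catch_ball (a point): Sprung steel ball in the outer wall of the exit leg (track y=-74). It resists with about 5 to 15 N while the front shoe's centre passes from 25 mm before it to 25 mm beyond it. It is not the stop.
- press_middle (a point): Middle of the top of the press bridge, which straddles the exit leg: 106 mm across the leg, 44 mm along it, 100 mm tall above the desk. The ram hangs under it.
- stop: Dark steel end stop with a black clamp knob, firmly clamped in the exit channel at a place that varies by 12 mm from run to run (face at track y=-121 to -133, x=120). Origin: middle of the face that the carrier meets, 16 mm above the desk; axes parallel to the track's. To be met by feel: more than 4 N, well under 45 N.
- carrier: Sliding carrier, about 0.6 kg, deck 134 x 56 mm, starts in the entry leg. Two round plastic shoes of 42 mm diameter, 80 mm apart, run in the channel. Origin on the channel floor at the centre of the rear shoe, x forward. Origin is 101 mm short of the stop face when home. Slides easily (friction about 0.2) and turns with the channel.
- carrier_handle (a point): Point on the axis of the carrier's handle, 68 mm above the desk: a black upright round post of 22 mm diameter over the rear shoe, 41 to 90 mm above the desk. It follows the channel's centre line. Pushed along the channel the carrier runs freely; pushed across, it wedges against the walls.
- carrier_nose (a point): Foremost point of the front shoe (101 mm ahead of the carrier's origin); it meets the stop face.
- heatsink (a joint): How far the dark finned heat sink (36 x 36 x 14 mm, at the front of the carrier) has been pressed down onto the board, m: 0 raised at the start, 0.006 fully down. It stays where it is pressed; needs about 6 N.
- lever (a joint): Angle of the press lever, rad: 0 at rest (leaning 0.15 rad toward track +x from upright), 0.9 fully pulled toward track -x, where it meets its end. A spring returns it: about 2 N at the grip at rest, 8 N fully pulled, damped. The ram goes down 16.8 mm per rad and meets the heat sink at about 0.54 rad.
- lever_grip (a point): Grip point on the axis of the lever's black round bar, 16 mm in diameter, 66 mm long, level along track y. The lever's thin arm joins it 36 mm to the track +y side; the bar's free end is 24 mm to the -y side. 125 mm from the hinge axis; at rest 196 mm above the desk, fully pulled 163 mm above it and 104 mm nearer track -x.
- lever_hinge (a point): Point on the lever's hinge axis (parallel to track y) level with the grip point along y: track x=46, y=-154, 72 mm above the desk.
- mug: White mug with a dark red band, 96 mm tall; bystander.
- glue_stick: Glue stick standing upright, yellow with a red cap, 27 mm across, 92 mm tall; bystander.
- pliers: Pliers with red grips, 151 mm long, lying on the desk; bystander.
- tape_reel: Grey tape reel lying flat, 134 mm across, 43 mm tall; bystander.

How it is judged (in metres and radians):
On the way, in this order (a step that is already met when the one before it is completed fails the run):
1. the carrier stands within 3.5 mm of the stop and is pressed against it with more than 4 N (y of carrier_nose in the frame of stop below 0.0035 m and horizontal distance between carrier_nose and stop below 0.006 m and contact force between carrier and stop above 4 N), for 0.2 s.
2. the lever is pulled past 0.78 rad with the carrier at the stop, and the heat sink is pressed down at least 4 mm (y of carrier_nose in the frame of stop below 0.0035 m and horizontal distance between carrier_nose and stop below 0.006 m and value of joint lever above 0.78 rad and value of joint heatsink above 0.004 m), for 0.2 s.
At the end, for the whole second after the job is handed in: The carrier rests with its nose within 3.5 mm of the stop, the heat sink is pressed down at least 4 of its 6 mm, and the lever is back within 0.06 rad of rest (y of carrier_nose in the frame of stop below 0.0035 m and horizontal distance between carrier_nose and stop below 0.006 m and value of joint lever below 0.06 rad and value of joint heatsink above 0.004 m and linear speed of carrier below 0.01 m/s); the robot touches nothing.
It fails at once if the lever flies back faster than 2.5 rad/s (velocity of joint lever below -2.5 rad/s).
It fails at once if the carrier is rammed against the stop with more than 45 N (contact force between carrier and stop above 45 N).
It fails at once if with the lever at rest, the carrier is forced against the track with more than 60 N (contact force between carrier and track above 60 N and value of joint lever below 0.2 rad).
It fails at once if the mug, the glue stick, the pliers or the tape reel is moved more than 20 mm (distance of any of mug, glue_stick, pliers, tape_reel from where it was at the start of the episode above 0.02 m).
It also fails if it takes over 72 s, if anything falls off the work surface, if the arm or the gripper's body presses on something with over 40 N, if the wrist force passes 120 N, or if a joint passes its speed limit or range.

## Working session

There is one attempt and no reset: what is moved stays moved. The work goes in short steps, Python scripts to look and compute and a tool call to move; the robot and the scene stay as the last step left them, time stands still between calls to the robot, and variables do not carry over. Pictures are saved under pics/ and viewed, at most 10 in all, crops included, and the job is handed in when it is done.

Besides the shell and the picture viewer there is one more tool, called as name(argument=value, ...) on one line, values as JSON. play_rows: Moves the arm, as the interface text tells. Its arguments: {"type":"object","properties":{"commands":{"type":"array","items":{"type":"array","items":{"type":"array","items":{"type":"number"}}}}},"required":["commands"]}

```bash
mkdir -p pics; ls
python3 - <<'E'
from plant import *
import cv2,pickle
print(get_obs(),hold_point_z)
for n in("scene","side","wrist"):
    s=snapshot(n);pickle.dump(s,open(f"{n}0.pkl","wb"));cv2.imwrite(f"pics/{n}0.png",s["frame"][:,:,::-1]);print(n,s["camera_matrix"],s["origin"],s["attitude"])
E
```

```text
pics
{'clock': 0.0, 'joint_pos': array([ 9.08196650e+01,  2.05908219e+01,  6.34299197e-01, -1.93940025e-02,
       -7.01362275e+01, -1.65074191e+01]), 'qvel': array([ 0.05022414, -0.01233155, -0.01440317, -0.05438963,  0.01802141,
       -0.01959036]), 'tau': array([-6.90718957e-05, -5.82713342e+01,  2.93061268e+01,  6.99731871e+00,
        6.87642954e-03, -1.63073105e-04]), 'tool_pos': array([0.18240867, 0.64938117, 0.22563589]), 'orientation': array([ 1.79905892e+02, -8.87621270e-03, -1.56943514e+01]), 'force': array([-0.02706919,  0.07291546, -1.20081419]), 'moment': array([ 0.03510194, -0.02444072, -0.0099114 ]), 'gripper_force': 0.0, 'opening': 0.08759493585848592} 0.0188
scene [[403.58126666   0.         279.05090488]
 [  0.         403.58126666 210.58669953]
 [  0.           0.           1.        ]] [-0.14583928 -0.0142029   0.91762465] [-139.41943422    0.35887905  -87.46551435]
side [[398.3033484    0.         278.06455378]
 [  0.         398.3033484  211.0105751 ]
 [  0.           0.           1.        ]] [0.73515685 0.72076777 0.90674924] [-136.81060268    0.48353125  165.15325407]
wrist [[331.72806292   0.         276.72592866]
 [  0.         331.72806292 209.37800699]
 [  0.           0.           1.        ]] [0.25365191 0.62922209 0.38377078] [ 164.01395647   -0.18691644 -105.64584822]
```

View pics/scene0.png

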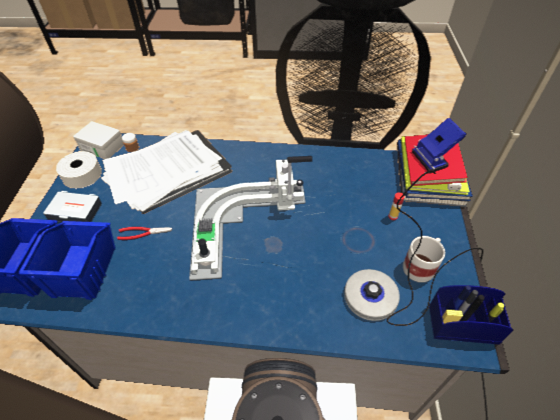

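View pics/side0.png

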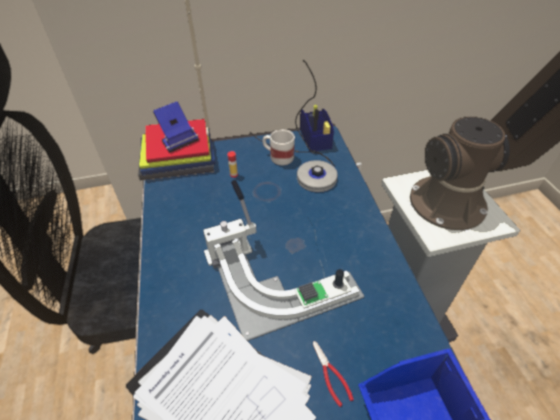

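View pics/wrist0.png

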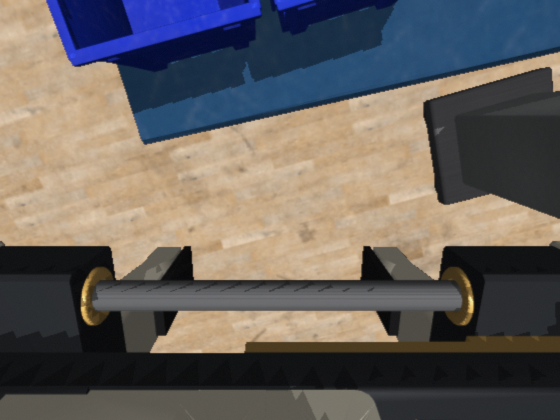

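The scene view shows the entry leg running away from the robot from about (203,270), the carrier handle at (203,247), the press at (287,185) and the lever bar at (299,159). In the side view the handle is at (340,277) and the bar at (238,190). The wrist view shows only the floor and the bins. Next I'll enlarge the work area.

Run:
```python
import cv2
a=cv2.imread("pics/scene0.png")[145:285,180:325];b=cv2.imread("pics/side0.png")[170:335,190:370]
cv2.imwrite("pics/c1.png",cv2.resize(a,None,fx=4,fy=4,interpolation=cv2.INTER_CUBIC))
cv2.imwrite("pics/c2.png",cv2.resize(b,None,fx=3.6,fy=3.6,interpolation=cv2.INTER_CUBIC))
```

```text
(no output)
```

View pics/c1.png

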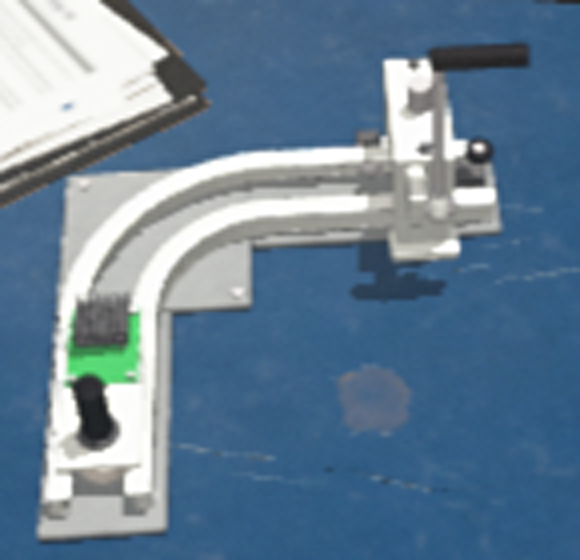

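View pics/c2.png

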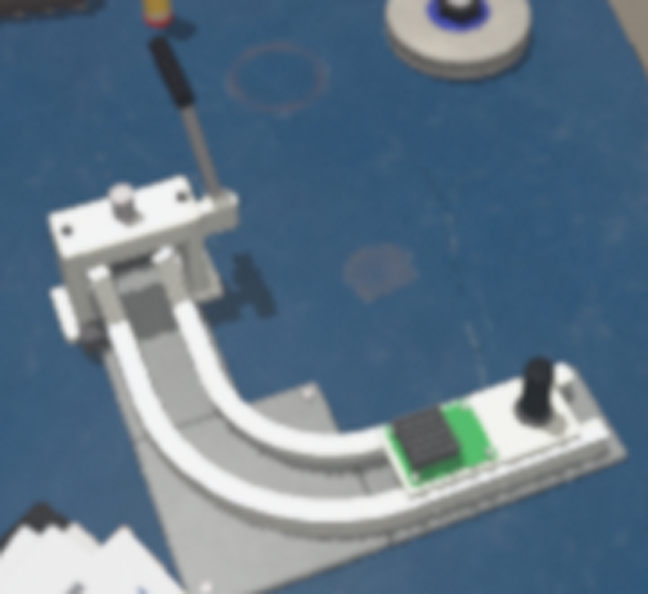

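Both crops are clear. In crop 1 the handle top is at (89,383) and the bar ends are at (432,58) and (527,53). In crop 2 the handle top is at (540,365) and the bar ends are at (160,45) and (182,100). Next I'll triangulate these points and fit the track to the wall tops.

```bash
cat > h.py <<'E'
import numpy as np,cv2,pickle
from scipy.spatial.transform import Rotation as R
from scipy.optimize import least_squares
S={n:pickle.load(open(n+"0.pkl","rb")) for n in("scene","side","wrist")}
C={"scene":(4,180,145),"side":(3.6,190,170)}
def ray(n,p,crop=True,s=None):
    s=s or S[n]; p=np.array(p,float)
    if crop: k,a,b=C[n]; p=(p+.5)/k-.5+[a,b]
    d=R.from_euler("xyz",s["attitude"],degrees=True).as_matrix()@np.linalg.inv(s["camera_matrix"])@[*p,1]
    return np.array(s["origin"]),d/np.linalg.norm(d)
def onz(n,p,z,**k):
    o,d=ray(n,p,**k); return o+d*(z-o[2])/d[2]
def tri(p,q):
    o1,d1=ray("scene",p);o2,d2=ray("side",q)
    t=np.linalg.lstsq(np.c_[d1,-d2],o2-o1,rcond=None)[0]
    a,b=o1+t[0]*d1,o2+t[1]*d2
    return (a+b)/2,np.linalg.norm(a-b)
E
python3 - <<'E'
from h import *
np.set_printoptions(precision=4,suppress=True)
print("att check fwd",[ray(n,(279,210),crop=False)[1] for n in S])
print("handle top",tri((89,383),(540,365)), onz("scene",(89,383),.09),onz("side",(540,365),.09))
for p,q in(((432,58),(182,100)),((527,53),(160,45)),((480,56),(171,72))):print("bar",tri(p,q))
for n,f in(("scene","pics/scene0.png"),("side","pics/side0.png")):
    g=cv2.imread(f).astype(int).min(2)
    if n=="scene":
        for u in (225,235,245,255,262): print(u,g[180:206,u])
    else:
        for v in (255,262,270,278): print(v,g[v,212:250])
        for u in (275,285,295): print(u,g[285:322,u])
E
```

```text
att check fwd [array([ 0.6508,  0.0337, -0.7585]), array([-0.1722, -0.6643, -0.7273]), array([-0.2696,  0.0651, -0.9608])]
handle top (array([0.4524, 0.2141, 0.0922]), np.float64(0.0019754947014152292)) [0.4548 0.2141 0.09  ] [0.4511 0.2136 0.09  ]
bar (array([0.6506, 0.0031, 0.1962]), np.float64(0.0007214319965488392))
bar (array([ 0.6557, -0.0586,  0.1965]), np.float64(0.0035773537468540176))
bar (array([ 0.653, -0.028,  0.196]), np.float64(0.002220874881426598))
225 [ 72  71  69  72  69  67  81 200 254 253 253 254 207 143 134 133 129 162
 194 196 196 197 223 247 252 252]
235 [ 67  68  64  71 168 255 252 253 221 155 141 143 125 128 187 192 194 229
 250 252 254 251 173 134 136 133]
245 [ 69  62 115 254 255 254 233 161 144 145 125 124 180 186 194 244 252 254
 254 181 144 145 146 137 126 170]
255 [ 62  77 191 255 254 255 189 147 145 114 114 123 178 185 213 250 252 255
 196 150 147 147 143 126 177 143]
262 [ 61 101 252 254 254 244 159 144 150 121 122 181 184 190 244 251 253 255
 188 147 148 145 129 176 176 114]
255 [135 132 128 117 111 121 143 158 161 163 160 146 122 108 107 106 105 10
[... 332 characters left out ...]
66 165 165 164 165 165 164 164 164 164 165 181 221 239 243 243
 241 228]
278 [ 64  63  63  63  63  63  63  64  73 102 140 163 169 179 216 238 243 244
 242 233 203 171 167 168 168 167 167 166 167 166 166 166 166 167 177 205
 231 241]
275 [168 170 172 173 186 221 239 243 243 239 219 168 137 125 120 134 158 172
 175 174 173 174 183 214 236 242 244 243 236 207 155 137 134 132 141 161
 173]
285 [ 64  68  70  73  96 161 222 240 243 240 226 183 144 127 115 116 131 154
 167 171 173 172 178 203 231 242 243 243 239 214 158 138 134 128 126 145
 165]
295 [ 61  64  92 156 212 229 231 230 221 189 152 131 115 108 116 140 157 161
 162 163 164 178 214 236 242 243 242 236 207 155 136 132 123 121 142 154
 141]
```

```bash
cat > fit.py <<'E'
from h import *
np.set_printoptions(precision=4,suppress=True)
def runs(v,off,t):
    m=np.r_[0,v>t,0];e=np.flatnonzero(np.diff(m.astype(int)));return [((a+b-1)/2+off) for a,b in zip(e[::2],e[1::2]) if 3<=b-a<=12]
P=[]
g=cv2.imread("pics/scene0.png").astype(int).min(2)
for u in range(222,268,3):
    r=runs(g[178:215,u],178,215)
    if len(r)==2: P+=[("scene",u,r[0],1),("scene",u,r[1],-1)]
for v in range(205,225,3):
    r=runs(g[v,193:235],193,215)
    if len(r)==2: P+=[("scene",r[0],v,1),("scene",r[1],v,-1)]
g=cv2.imread("pics/side0.png").astype(int).min(2)
for v in range(262,282,3):
    r=runs(g[v,212:262],212,205)
    if len(r)==2: P+=[("side",r[0],v,1),("side",r[1],v,-1)]
for u in range(268,298,3):
    r=runs(g[283:322,u],283,205)
    if len(r)==2: P+=[("side",u,r[0],-1),("side",u,r[1],1)]
W=np.array([onz(n,(u,v),.029,crop=False)[:2] for n,u,v,s in P]);sg=np.array([p[3] for p in P]);vs=np.array([p[0]=="scene" for p in P])
def sd(q,o,y):  # signed distance outward from centre line
    c,s=np.cos(y),np.sin(y);L=(q-o)@np.array([[c,-s],[s,c]]);x,yy=L.T
    return np.where(x<0,yy-.12,np.where(yy<0,x-.12,np.hypot(x,yy)-.12))
def res(p,W,sg):
    return np.r_[sd(W,p[:2],p[2])-sg*p[3]]
for nm,m in(("all",vs|~vs),("scene",vs),("side",~vs)):
    f=least_squares(res,[.5,.07,0,.026],args=(W[m],sg[m]),loss="soft_l1",f_scale=.002)
    print(nm,m.sum(),f.x[:2],np.degrees(f.x[2]),f.x[3],"rms",np.sqrt(np.mean(f.fun**2)))
    o,y=f.x[:2],f.x[2];M=np.array([[np.cos(y),-np.sin(y)],[np.sin(y),np.cos(y)]])
    print(" handle in track",(np.array([.4524,.2141])-o)@M," bar mid",(np.array([.6531,-.0277])-o)@M)
    print(" grip world",o+M@[46+125*np.sin(.15) and .046+.125*np.sin(.15),-.154],"exit_start",o+M@[.12,0],"home handle(-25.5)",o+M@[.12,-.026])
E
python3 fit.py
```

```text
all 80 [0.5722 0.1093] 6.439218469801797 0.02555899699104473 rms 0.0011183575258454268
 handle in track [-0.1073  0.1176]  bar mid [ 0.065  -0.1452]
 grip world [ 0.6537 -0.0365] exit_start [0.6914 0.1228] home handle(-25.5) [0.6943 0.0969]
scene 46 [0.5726 0.1096] 6.592543010006725 0.02561063331274179 rms 0.0010983951994465787
 handle in track [-0.1074  0.1176]  bar mid [ 0.0642 -0.1456]
 grip world [ 0.6546 -0.036 ] exit_start [0.6918 0.1233] home handle(-25.5) [0.6948 0.0975]
side 34 [0.571  0.1092] 7.1412507466409725 0.025431057142381034 rms 0.0006272684670305995
 handle in track [-0.1046  0.1188]  bar mid [ 0.0645 -0.146 ]
 grip world [ 0.6543 -0.0356] exit_start [0.69   0.1241] home handle(-25.5) [0.6933 0.0983]
```

The track fit agrees with the given sizes: the bar lands at track x=65, y=-145 and the handle at y=118. I'll push the post from behind with the closed fingers, with tool x along the travel direction.

```bash
cat > pl.py <<'E'
import numpy as np
from plant import get_obs
O=np.array([.572,.1094]);Y=6.7
def w(x,y):
    a=np.radians(Y);return O+np.array([np.cos(a)*x-np.sin(a)*y,np.sin(a)*x+np.cos(a)*y])
def path(s): # s=0 at bend start, returns track xy, heading(track deg)
    q=.12*np.pi/2
    if s<0:return (s,.12),0
    if s<q:
        t=s/.12;return (.12*np.sin(t),.12*np.cos(t)),-np.degrees(t)
    return (.12,-(s-q)),-90
def tool(s,d):
    (x,y),h=path(s);a=np.radians(h);return w(x-d*np.cos(a),y-d*np.sin(a)),Y+h
def rel(p,z,yaw,ob=None):
    ob=ob or get_obs();t=ob["tool_pos"];r,pi,y0=ob["orientation"];a=np.radians(y0)
    dx,dy=p[0]-t[0],p[1]-t[1];dyaw=(yaw-y0+180)%360-180
    return [round(float(v),2) for v in(100*(np.cos(a)*dx+np.sin(a)*dy),100*(np.sin(a)*dx-np.cos(a)*dy),100*(t[2]-z),0,0,-dyaw)]
E
python3 -c "
from pl import *
p,y=tool(-.107,.045);print(p,y,rel(p,.2,y),rel(p,.052,y))"
```

```text
[0.40703757 0.21084653] 6.7 [33.49, 36.16, 2.58, 0.0, 0.0, -22.39] [33.49, 36.16, 17.38, 0.0, 0.0, -22.39]
```

play_rows(commands=[[[4,4,0,0,0,-4,0],[7,7.5,0,0,0,-8,0],[10,10.8,0,0,0,-12,0],[13,14,0,0,0,-16,0],[16,17.3,0,0,0,-20,0],[19,20.5,0,0,0,-22.4,0],[22,23.8,0,0,0,-22.4,0],[25,27,0,0,0,-22.4,0],[28,30.2,0,0,0,-22.4,0],[31,33.5,1,0,0,-22.4,0],[33.5,36.2,2.6,0,0,-22.4,0],[33.5,36.2,2.6,0,0,-22.4,0],[33.5,36.2,2.6,0,0,-22.4,0]]])

```text
clock: 1.23
tool_pos: [0.4073, 0.2053, 0.1987]
orientation: [179.9, 0.2, 6.5]
force: [-0.0, 0.6, -0.9]
opening: 0.0063
gripper_force: 0.0
```

```bash
python3 -c "
from pl import *
o=get_obs();print(o['joint_pos'],o['force'])
p,y=tool(-.107,.045);print(rel(p,.055,y))"
```

```text
[ 5.15834660e+01  8.75176065e-01 -2.79494569e+01 -3.73689273e-02
 -6.13856764e+01  4.48897179e+01] [-0.01253431  0.55692869 -0.85964834]
[0.04, -0.56, 14.37, 0.0, 0.0, -0.24]
```

play_rows(commands=[[[0,0,0,0,0,0,0],[0,-0.2,3.5,0,0,0,0],[0,-0.2,7,0,0,0,0],[0,-0.2,10.5,0,0,0,0],[0,-0.2,13,0,0,0,0],[0,-0.2,14.4,0,0,0,0],[0,-0.2,14.4,0,0,0,0],[0,-0.2,14.4,0,0,0,0]]])

```text
clock: 1.9
tool_pos: [0.4067, 0.2134, 0.0564]
orientation: [179.9, 0.1, 6.8]
force: [0.6, -0.2, 0.8]
opening: 0.0003
gripper_force: 0.0
```

Run:
```python
from pl import *
import cv2
from plant import snapshot
a=snapshot("scene")["frame"][200:300,160:260];b=snapshot("side")["frame"][220:320,290:390]
cv2.imwrite("pics/d.png",np.hstack([cv2.resize(i,None,fx=4,fy=4,interpolation=2) for i in(a,b)])[:,:,::-1])
p,y=tool(-.107,.0305);print(get_obs()["opening"],rel(p,.055,y))
```

```text
0.0005459662207823966 [1.36, 0.31, 0.28, 0.0, 0.0, 0.08]
```

View pics/d.png

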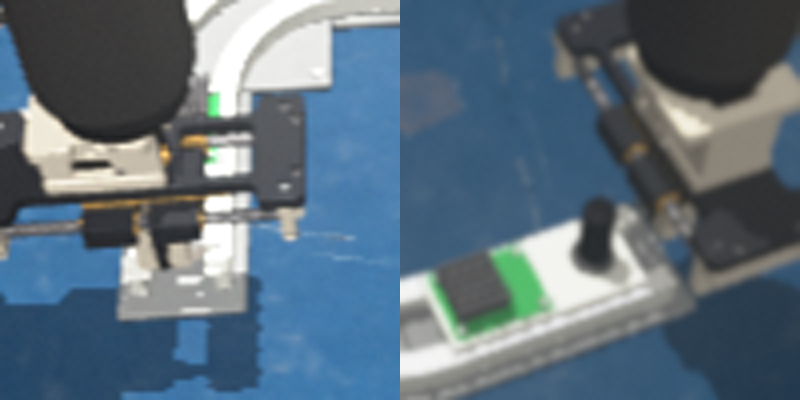

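The closed fingers stand behind the post, at about (165,250) in the left half of the picture, with the post at (600,215) in the right half. Now I'll push along the entry leg.

play_rows(commands=[[[0.8,0.1,0,0,0,0,0],[1.4,0.2,0.1,0,0,0,0],[1.8,0.2,0.1,0,0,0,0],[2.2,0.3,0.1,0,0,0,0],[2.6,0.3,0.1,0,0,0,0],[3.1,0.3,0.1,0,0,0,0],[3.6,0.3,0.1,0,0,0,0],[4.2,0.3,0.1,0,0,0,0],[4.8,0.3,0.1,0,0,0,0],[5.4,0.3,0.1,0,0,0,0],[6,0.3,0.1,0,0,0,0],[6.6,0.3,0.1,0,0,0,0],[7.2,0.3,0.1,0,0,0,0],[7.8,0.3,0.1,0,0,0,0],[8.2,0.3,0.1,0,0,0,0]]])

```text
clock: 3.25
tool_pos: [0.4895, 0.2195, 0.0555]
orientation: [-180.0, -0.0, 6.7]
force: [-2.3, -0.4, 1.7]
opening: 0.0004
gripper_force: 1.3
```

```bash
cat > rows.py <<'E'
from pl import *
import sys
s0,s1,n,d=map(float,sys.argv[1:5])
for s in np.linspace(s0,s1,int(n)):
    p,y=tool(s,d);r=rel(p,.055,y);print([round(v,1) for v in r]+[0])
ob=get_obs();print(ob["tool_pos"],ob["force"])
E
python3 rows.py -.05 .09 20 .0205
```

```text
[-0.1, -0.1, 0.1, 0.0, 0.0, 0.0, 0]
[0.6, -0.1, 0.1, 0.0, 0.0, 0.0, 0]
[1.3, -0.1, 0.1, 0.0, 0.0, 0.0, 0]
[2.1, -0.1, 0.1, 0.0, 0.0, 0.0, 0]
[2.8, -0.1, 0.1, 0.0, 0.0, 0.0, 0]
[3.5, -0.1, 0.1, 0.0, 0.0, 0.0, 0]
[4.3, -0.1, 0.1, 0.0, 0.0, 0.0, 0]
[5.0, -0.1, 0.1, 0.0, 0.0, 0.8, 0]
[5.8, -0.2, 0.1, 0.0, 0.0, 4.3, 0]
[6.5, -0.3, 0.1, 0.0, 0.0, 7.8, 0]
[7.2, -0.3, 0.1, 0.0, 0.0, 11.3, 0]
[8.0, -0.2, 0.1, 0.0, 0.0, 14.8, 0]
[8.7, -0.1, 0.1, 0.0, 0.0, 18.4, 0]
[9.5, -0.0, 0.1, 0.0, 0.0, 21.9, 0]
[10.2, 0.2, 0.1, 0.0, 0.0, 25.4, 0]
[10.9, 0.4, 0.1, 0.0, 0.0, 28.9, 0]
[11.6, 0.7, 0.1, 0.0, 0.0, 32.4, 0]
[12.3, 1.0, 0.1, 0.0, 0.0, 35.9, 0]
[12.9, 1.3, 0.1, 0.0, 0.0, 39.5, 0]
[13.6, 1.7, 0.1, 0.0, 0.0, 43.0, 0]
[0.48954947 0.21946598 0.05549594] [-2.25903935 -0.42526393  1.6555576 ]
```

play_rows(commands=[[[0.6,-0.1,0,0,0,0,0],[1.3,-0.1,0,0,0,0,0],[2.1,-0.1,0,0,0,0,0],[2.8,-0.1,0,0,0,0,0],[3.5,-0.1,0,0,0,0,0],[4.3,-0.1,0,0,0,0,0],[5.0,-0.1,0,0,0,0.8,0],[5.8,-0.2,0,0,0,4.3,0],[6.5,-0.3,0,0,0,7.8,0],[7.2,-0.3,0,0,0,11.3,0],[8.0,-0.2,0,0,0,14.8,0],[8.7,-0.1,0,0,0,18.4,0],[9.5,0,0,0,0,21.9,0],[10.2,0.2,0,0,0,25.4,0],[10.9,0.4,0,0,0,28.9,0],[11.6,0.7,0,0,0,32.4,0]]])

```text
clock: 4.58
tool_pos: [0.6058, 0.2264, 0.0555]
orientation: [-180.0, -0.0, -25.9]
force: [-2.3, 1.8, 0.1]
opening: 0.0005
gripper_force: 1.3
```

```bash
python3 rows.py .075 .16 18 .0205
python3 - <<'E'
from plant import *
import cv2
cv2.imwrite("pics/e.png",snapshot("side")["frame"][130:350,150:400,::-1])
E
```

```text
[0.7, -0.1, 0.1, 0.0, 0.0, 3.2, 0]
[1.2, -0.1, 0.1, 0.0, 0.0, 5.6, 0]
[1.7, -0.2, 0.1, 0.0, 0.0, 8.0, 0]
[2.2, -0.2, 0.1, 0.0, 0.0, 10.4, 0]
[2.7, -0.1, 0.1, 0.0, 0.0, 12.8, 0]
[3.2, -0.1, 0.1, 0.0, 0.0, 15.2, 0]
[3.7, -0.1, 0.1, 0.0, 0.0, 17.5, 0]
[4.2, 0.0, 0.1, 0.0, 0.0, 19.9, 0]
[4.7, 0.1, 0.1, 0.0, 0.0, 22.3, 0]
[5.2, 0.2, 0.1, 0.0, 0.0, 24.7, 0]
[5.7, 0.4, 0.1, 0.0, 0.0, 27.1, 0]
[6.2, 0.6, 0.1, 0.0, 0.0, 29.5, 0]
[6.7, 0.7, 0.1, 0.0, 0.0, 31.9, 0]
[7.1, 0.9, 0.1, 0.0, 0.0, 34.3, 0]
[7.6, 1.1, 0.1, 0.0, 0.0, 36.6, 0]
[8.0, 1.4, 0.1, 0.0, 0.0, 39.0, 0]
[8.5, 1.6, 0.1, 0.0, 0.0, 41.4, 0]
[8.9, 1.9, 0.1, 0.0, 0.0, 43.8, 0]
[0.60577844 0.2264432  0.05549062] [-2.30609628  1.8311868   0.08483715]
```

View pics/e.png

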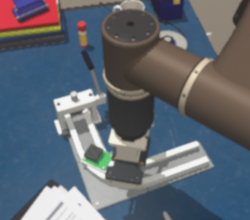

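The picture shows the carrier in the bend, with the heat sink at (97,155) and the fingers pushing behind it. The push force is about 3 N.

play_rows(commands=[[[0.7,-0.1,0,0,0,3.2,0],[1.2,-0.1,0,0,0,5.6,0],[1.7,-0.2,0,0,0,8,0],[2.2,-0.2,0,0,0,10.4,0],[2.7,-0.1,0,0,0,12.8,0],[3.2,-0.1,0,0,0,15.2,0],[3.7,-0.1,0,0,0,17.5,0],[4.2,0,0,0,0,19.9,0],[4.7,0.1,0,0,0,22.3,0],[5.2,0.2,0,0,0,24.7,0],[5.7,0.4,0,0,0,27.1,0],[6.2,0.6,0,0,0,29.5,0],[6.7,0.7,0,0,0,31.9,0],[7.1,0.9,0,0,0,34.3,0],[7.6,1.1,0,0,0,36.6,0],[8.0,1.4,0,0,0,39,0]]])

```text
clock: 5.97
tool_pos: [0.672, 0.1792, 0.0557]
orientation: [-179.9, 0.0, -64.7]
force: [0.2, 2.0, -0.1]
opening: 0.0009
gripper_force: 1.1
```

```bash
python3 rows.py .152 .206 18 .0205
```

```text
[0.2, -0.0, 0.1, 0.0, 0.0, 1.1, 0]
[0.6, -0.1, 0.1, 0.0, 0.0, 2.7, 0]
[0.9, -0.1, 0.1, 0.0, 0.0, 4.2, 0]
[1.2, -0.1, 0.1, 0.0, 0.0, 5.7, 0]
[1.5, -0.1, 0.1, 0.0, 0.0, 7.2, 0]
[1.8, -0.1, 0.1, 0.0, 0.0, 8.7, 0]
[2.2, -0.1, 0.1, 0.0, 0.0, 10.2, 0]
[2.5, -0.1, 0.1, 0.0, 0.0, 11.8, 0]
[2.8, -0.1, 0.1, 0.0, 0.0, 13.3, 0]
[3.1, -0.1, 0.1, 0.0, 0.0, 14.8, 0]
[3.5, -0.1, 0.1, 0.0, 0.0, 16.3, 0]
[3.8, -0.0, 0.1, 0.0, 0.0, 17.8, 0]
[4.1, 0.1, 0.1, 0.0, 0.0, 18.6, 0]
[4.4, 0.1, 0.1, 0.0, 0.0, 18.6, 0]
[4.7, 0.2, 0.1, 0.0, 0.0, 18.6, 0]
[5.0, 0.3, 0.1, 0.0, 0.0, 18.6, 0]
[5.3, 0.5, 0.1, 0.0, 0.0, 18.6, 0]
[5.6, 0.6, 0.1, 0.0, 0.0, 18.6, 0]
[0.67200226 0.17921335 0.05567493] [ 0.19163298  1.9552345  -0.10524205]
```

play_rows(commands=[[[0.6,-0.1,0,0,0,2.7,0],[0.9,-0.1,0,0,0,4.2,0],[1.2,-0.1,0,0,0,5.7,0],[1.5,-0.1,0,0,0,7.2,0],[1.8,-0.1,0,0,0,8.7,0],[2.2,-0.1,0,0,0,10.2,0],[2.5,-0.1,0,0,0,11.8,0],[2.8,-0.1,0,0,0,13.3,0],[3.1,-0.1,0,0,0,14.8,0],[3.5,-0.1,0,0,0,16.3,0],[3.8,0,0,0,0,17.8,0],[4.1,0.1,0,0,0,18.6,0],[4.4,0.1,0,0,0,18.6,0],[4.7,0.2,0,0,0,18.6,0],[4.9,0.3,0,0,0,18.6,0]]])

```text
clock: 7.22
tool_pos: [0.6892, 0.1326, 0.0557]
orientation: [-180.0, -0.0, -83.3]
force: [-0.3, 2.0, 1.3]
opening: 0.0002
gripper_force: 1.2
```

```bash
python3 rows.py .196 .222 14 .0205
```

```text
[-0.4, -0.1, 0.1, 0.0, 0.0, 0.0, 0]
[-0.2, -0.1, 0.1, 0.0, 0.0, 0.0, 0]
[0.0, -0.1, 0.1, 0.0, 0.0, 0.0, 0]
[0.2, -0.1, 0.1, 0.0, 0.0, 0.0, 0]
[0.4, -0.1, 0.1, 0.0, 0.0, 0.0, 0]
[0.6, -0.1, 0.1, 0.0, 0.0, 0.0, 0]
[0.8, -0.1, 0.1, 0.0, 0.0, 0.0, 0]
[1.0, -0.1, 0.1, 0.0, 0.0, 0.0, 0]
[1.2, -0.1, 0.1, 0.0, 0.0, 0.0, 0]
[1.4, -0.1, 0.1, 0.0, 0.0, 0.0, 0]
[1.6, -0.1, 0.1, 0.0, 0.0, 0.0, 0]
[1.8, -0.1, 0.1, 0.0, 0.0, 0.0, 0]
[2.0, -0.1, 0.1, 0.0, 0.0, 0.0, 0]
[2.2, -0.1, 0.1, 0.0, 0.0, 0.0, 0]
[0.68920288 0.13260829 0.05565313] [-0.31248893  2.02899705  1.25306463]
```

play_rows(commands=[[[0.15,0,0,0,0,0,0],[0.3,0,0,0,0,0,0],[0.45,0,0,0,0,0,0],[0.6,0,0,0,0,0,0],[0.6,0,0,0,0,0,0]]])

```text
clock: 7.63
tool_pos: [0.6898, 0.1267, 0.0556]
orientation: [180.0, -0.0, -83.3]
force: [1.1, 1.2, -0.0]
opening: 0.0004
gripper_force: 0.5
```

play_rows(commands=[[[0.1,0,0,0,0,0,0],[0.2,0,0,0,0,0,0],[0.3,0,0,0,0,0,0],[0.3,0,0,0,0,0,0]]])

```text
clock: 7.97
tool_pos: [0.6901, 0.124, 0.0556]
orientation: [-180.0, -0.0, -83.3]
force: [0.0, 1.2, 0.7]
opening: 0.0001
gripper_force: 0.9
```

play_rows(commands=[[[0.1,0,0,0,0,0,0],[0.2,0,0,0,0,0,0],[0.2,0,0,0,0,0,0]]])

```text
clock: 8.22
tool_pos: [0.6903, 0.122, 0.0556]
orientation: [-180.0, -0.0, -83.3]
force: [0.1, 1.6, 0.4]
opening: 0.0005
gripper_force: 1.0
```

play_rows(commands=[[[0.1,0,0,0,0,0,0],[0.2,0,0,0,0,0,0],[0.3,0,0,0,0,0,0],[0.3,0,0,0,0,0,0]]])

```text
clock: 8.55
tool_pos: [0.6907, 0.1189, 0.0556]
orientation: [180.0, -0.0, -83.3]
force: [0.6, 1.7, -0.1]
opening: 0.0003
gripper_force: 0.9
```

play_rows(commands=[[[0.1,0,0,0,0,0,0],[0.2,0,0,0,0,0,0],[0.2,0,0,0,0,0,0]]])

```text
clock: 8.8
tool_pos: [0.6909, 0.117, 0.0556]
orientation: [-180.0, -0.0, -83.3]
force: [0.1, 2.2, 0.9]
opening: 0.0005
gripper_force: 1.0
```

play_rows(commands=[[[0.1,0,0,0,0,0,0],[0.2,0,0,0,0,0,0],[0.2,0,0,0,0,0,0]]])

```text
clock: 9.05
tool_pos: [0.6911, 0.1149, 0.0556]
orientation: [180.0, -0.0, -83.3]
force: [-0.6, 1.9, 0.8]
opening: 0.0002
gripper_force: 1.0
```

play_rows(commands=[[[0.1,0,0,0,0,0,0],[0.2,0,0,0,0,0,0],[0.2,0,0,0,0,0,0]]])

```text
clock: 9.3
tool_pos: [0.6916, 0.114, 0.0557]
orientation: [-179.9, 0.1, -83.3]
force: [-0.4, 5.8, -0.1]
opening: 0.0003
gripper_force: 2.9
```

play_rows(commands=[[[0.1,0,0,0,0,0,0],[0.2,0,0,0,0,0,0],[0.2,0,0,0,0,0,0]]])

```text
clock: 9.55
tool_pos: [0.6926, 0.1135, 0.0562]
orientation: [-179.8, 0.1, -83.2]
force: [-0.6, 12.1, 1.9]
opening: 0.0001
gripper_force: 5.4
```

Run:
```python
from plant import *
import cv2,numpy as np
a=snapshot("scene")["frame"][135:255,200:340];b=snapshot("side")["frame"][160:300,180:320]
cv2.imwrite("pics/f.png",np.hstack([cv2.resize(i,(400,400),interpolation=2) for i in(a,b)])[:,:,::-1])
```

```text
(no output)
```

View pics/f.png

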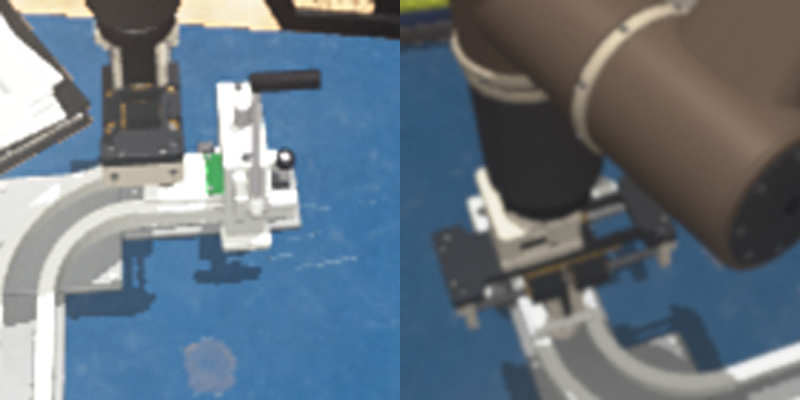

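The picture shows the heat sink under the bridge, with only the green board still visible at (213,175). Force has risen to 12 N while the tool has almost stopped. I'll push to about 20 N to rule out the catch, which gives at 15 N or less.

play_rows(commands=[[[0.1,0,0,0,0,0,0],[0.2,0,0,0,0,0,0],[0.2,0,0,0,0,0,0],[0.2,0,0,0,0,0,0],[0.2,0,0,0,0,0,0],[0.2,0,0,0,0,0,0]]])

```text
clock: 10.15
tool_pos: [0.6936, 0.113, 0.0569]
orientation: [-179.7, 0.2, -83.2]
force: [-0.2, 15.1, 4.0]
opening: 0.0005
gripper_force: 7.7
```

play_rows(commands=[[[0.05,0,0,0,0,0,0],[0.1,0,0,0,0,0,0],[0.1,0,0,0,0,0,0],[0.1,0,0,0,0,0,0]]])

```text
clock: 10.48
tool_pos: [0.6938, 0.1127, 0.0571]
orientation: [-179.7, 0.3, -83.2]
force: [-0.5, 17.8, 4.7]
opening: -0.0002
gripper_force: 9.1
```

The stop is met: 17.8 N with about 0.3 mm of movement, held for more than 0.2 s. Now I'll back off and rise.

play_rows(commands=[[[-0.3,0,0,0,0,0,0],[-0.6,0,0,0,0,0,0],[-1,0,0,0,0,0,0],[-2,0,0,0,0,0,0],[-3,0,0,0,0,0,0],[-3,0,-2,0,0,0,0.1],[-3,0,-6,0,0,0,0.3],[-3,0,-10,0,0,0,0.3],[-3,0,-14,0,0,0,0.3],[-3,0,-18,0,0,0,0.3],[-3,0,-20,0,0,0,0.3],[-3,0,-20,0,0,0,0.3],[-3,0,-20,0,0,0,0.3]]])

```text
clock: 11.57
tool_pos: [0.6888, 0.1386, 0.2576]
orientation: [-179.8, 0.1, -83.3]
force: [-0.9, 0.2, -1.6]
opening: 0.0261
gripper_force: 0.0
```

Run:
```python
from pl import *
from h import *
from plant import snapshot
o=get_obs();print(o["opening"],o["force"])
p=w(.0647,-.154);print(p,rel(p,.25,-83.3),rel(p,.175,-83.3))
# bar triangulated again from fresh views by dark-mask inside windows
for n,(u0,u1,v0,v1) in(("scene",(283,320,150,168)),("side",(228,248,176,202))):
    s=snapshot(n);m=(s["frame"][v0:v1,u0:u1].max(2)<50).astype(np.uint8)
    k,_,st,c=cv2.connectedComponentsWithStats(m);i=1+st[1:,4].argmax();q=c[i]+[u0,v0]
    print(n,st[i],q,onz(n,q,.196,crop=False),"track",(onz(n,q,.196,crop=False)[:2]-O)@np.array([[np.cos(np.radians(Y)),-np.sin(np.radians(Y))],[np.sin(np.radians(Y)),np.cos(np.radians(Y))]]))
    cv2.imwrite(f"pics/g_{n}.png",s["frame"][:,:,::-1])
```

```text
0.026079739186622816 [-0.85034895  0.19547762 -1.60284251]
[ 0.65422543 -0.03599968] [16.94, 5.48, 0.76, 0.0, 0.0, 0.01] [16.94, 5.48, 8.26, 0.0, 0.0, 0.01]
scene [26 10  2  1  2] [309.5 160. ] [ 0.64994757 -0.05478681  0.196     ] track [ 0.05825944 -0.17215972]
side [11 10  9 10 38] [244.5        190.34210526] [ 0.63467155 -0.01909554  0.196     ] track [ 0.04725187 -0.13492993]
```

The bar masks were too sparse to use. The earlier estimate of track x 64.5–65 matches the given geometry, so I'll use that. Next I'll move over the bar and descend with the fingers around it.

play_rows(commands=[[[3,1,0,0,0,0,0.36],[6.5,2.1,0,0,0,0,0.36],[10,3.2,0,0,0,0,0.36],[13.5,4.4,0,0,0,0,0.36],[16,5.2,0,0,0,0,0.36],[17,5.5,0,0,0,0,0.36],[17,5.5,1,0,0,0,0.36],[17,5.5,2.5,0,0,0,0.36],[17,5.5,3.5,0,0,0,0.36],[17,5.5,4.5,0,0,0,0.36],[17,5.5,4.5,0,0,0,0.36]]])

```text
clock: 12.58
tool_pos: [0.6523, -0.0365, 0.207]
orientation: [179.7, 0.0, -83.3]
force: [-0.4, -0.5, -1.0]
opening: 0.0317
gripper_force: 0.0
```

Run:
```python
from pl import *
from plant import snapshot
import cv2
o=get_obs();print(o["opening"],o["force"],rel(w(.0647,-.154),.175,-83.3))
a=snapshot("wrist")["frame"];b=snapshot("scene")["frame"][110:215,230:370]
cv2.imwrite("pics/i.png",np.hstack([cv2.resize(a,(400,300)),cv2.resize(b,(400,300),interpolation=2)])[:,:,::-1])
```

```text
0.03171887149490401 [-0.38254578 -0.53997184 -0.99496125] [-0.02, -0.19, 3.2, 0.0, 0.0, 0.04]
```

View pics/i.png

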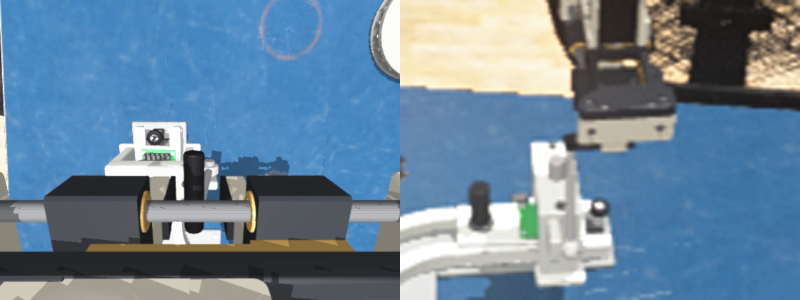

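In the wrist view the bar (column 194) lies midway between the fingers (163 and 222). I'll lower onto it and narrow the fingers.

play_rows(commands=[[[0,-0.1,1,0,0,0,0.36],[0,-0.1,2,0,0,0,0.36],[0,-0.1,2.8,0,0,0,0.36],[0,-0.1,3.2,0,0,0,0.36],[0,-0.1,3.2,0,0,0,0.27],[0,-0.1,3.2,0,0,0,0.27],[0,-0.1,3.2,0,0,0,0.27]]])

```text
clock: 13.27
tool_pos: [0.6549, -0.0372, 0.1789]
orientation: [-180.0, -0.0, -83.3]
force: [-0.4, -0.9, 0.3]
opening: 0.0241
gripper_force: 0.0
```

```bash
cat > lev.py <<'E'
from pl import *
import sys
a0,a1,n,off=map(float,sys.argv[1:5])
for a in np.linspace(a0,a1,int(n)):
    t=.15-a;x=.046+.125*np.sin(t)-off;z=.072+.125*np.cos(t)-.02
    print(round(a,2),[round(v,1) for v in rel(w(x,-.154),z,-83.3)][:3])
E
python3 lev.py 0 .9 19 .004
```

```text
0.0 [-0.1, 0.5, 0.3]
0.05 [-0.1, 1.1, 0.3]
0.1 [-0.1, 1.7, 0.2]
0.15 [-0.1, 2.3, 0.2]
0.2 [-0.1, 3.0, 0.2]
0.25 [-0.1, 3.6, 0.3]
0.3 [-0.1, 4.2, 0.3]
0.35 [-0.1, 4.8, 0.4]
0.4 [-0.1, 5.4, 0.6]
0.45 [-0.1, 6.0, 0.8]
0.5 [-0.1, 6.6, 0.9]
0.55 [-0.1, 7.2, 1.2]
0.6 [-0.1, 7.8, 1.4]
0.65 [-0.1, 8.3, 1.7]
0.7 [-0.1, 8.9, 2.0]
0.75 [-0.1, 9.4, 2.4]
0.8 [-0.1, 9.9, 2.7]
0.85 [-0.1, 10.4, 3.1]
0.9 [-0.1, 10.8, 3.5]
```

play_rows(commands=[[[0,0.5,0.2,0,0,0,0.27],[0,1.1,0.2,0,0,0,0.27],[0,1.7,0.2,0,0,0,0.27],[0,2.3,0.2,0,0,0,0.27],[0,3,0.2,0,0,0,0.27],[0,3.6,0.3,0,0,0,0.27],[0,4.2,0.3,0,0,0,0.27],[0,4.8,0.4,0,0,0,0.27],[0,5.4,0.6,0,0,0,0.27],[0,6,0.8,0,0,0,0.27],[0,6.6,0.9,0,0,0,0.27],[0,7.2,1.2,0,0,0,0.27],[0,7.8,1.4,0,0,0,0.27],[0,8.3,1.7,0,0,0,0.27],[0,8.9,2,0,0,0,0.27],[0,9.2,2.2,0,0,0,0.27],[0,9.2,2.2,0,0,0,0.27]]])

```text
clock: 14.68
tool_pos: [0.563, -0.0479, 0.1564]
orientation: [-180.0, 0.0, -83.3]
force: [6.4, 1.0, 3.0]
opening: 0.0238
gripper_force: 3.1
```

```bash
python3 lev.py .7 1.0 13 .004; python3 -c "
from plant import *;o=get_obs();print(o['force'],o['opening'])"
```

```text
0.7 [-0.1, -0.4, -0.2]
0.72 [-0.1, -0.1, -0.1]
0.75 [-0.1, 0.1, 0.1]
0.77 [-0.1, 0.4, 0.3]
0.8 [-0.1, 0.6, 0.5]
0.82 [-0.1, 0.9, 0.7]
0.85 [-0.1, 1.1, 0.9]
0.88 [-0.1, 1.4, 1.1]
0.9 [-0.1, 1.6, 1.3]
0.92 [-0.1, 1.8, 1.5]
0.95 [-0.1, 2.0, 1.7]
0.98 [-0.1, 2.2, 2.0]
1.0 [-0.1, 2.5, 2.2]
[6.36402075 1.03272478 3.03137299] 0.023831935362548302
```

Holding at 6.4 N, as expected. I'll continue to the end stop by feel.

play_rows(commands=[[[0,0.3,0.2,0,0,0,0.27],[0,0.6,0.5,0,0,0,0.27],[0,0.9,0.7,0,0,0,0.27],[0,1.2,0.9,0,0,0,0.27],[0,1.4,1.1,0,0,0,0.27],[0,1.4,1.1,0,0,0,0.27],[0,1.4,1.1,0,0,0,0.27]]])

```text
clock: 15.27
tool_pos: [0.5501, -0.0494, 0.1459]
orientation: [-179.9, -0.0, -83.3]
force: [7.0, 0.1, 4.0]
opening: 0.0236
gripper_force: 3.4
```

play_rows(commands=[[[0,0.1,0.1,0,0,0,0.27],[0,0.2,0.2,0,0,0,0.27],[0,0.3,0.2,0,0,0,0.27],[0,0.3,0.2,0,0,0,0.27],[0,0.3,0.2,0,0,0,0.27]]])

```text
clock: 15.68
tool_pos: [0.5482, -0.0496, 0.1441]
orientation: [-179.8, -0.0, -83.3]
force: [9.9, -0.1, 1.7]
opening: 0.0235
gripper_force: 5.0
```

play_rows(commands=[[[0,0.2,0.1,0,0,0,0.27],[0,0.4,0.2,0,0,0,0.27],[0,0.4,0.2,0,0,0,0.27],[0,0.4,0.2,0,0,0,0.27],[0,0.4,0.2,0,0,0,0.27]]])

```text
clock: 16.1
tool_pos: [0.5479, -0.0496, 0.1437]
orientation: [-179.4, -0.0, -83.2]
force: [17.3, -0.1, 3.0]
opening: 0.0238
gripper_force: 8.8
```

Run:
```python
from pl import *
o=get_obs();print(o["force"],o["tool_pos"],o["opening"])
for a in (.9,.75,.6,.45,.3,.2,.1,.05,0,-.05):
    t=.15-a;x=.046+.125*np.sin(t)-.004;z=.072+.125*np.cos(t)-.02
    print(a,[round(v,1) for v in rel(w(x,-.154),z,-83.3)][:3])
```

```text
[17.2589125  -0.09813594  3.0417381 ] [ 0.54787765 -0.04959567  0.14373885] 0.023779129604089476
0.9 [-0.1, 0.1, 0.0]
0.75 [-0.1, -1.4, -1.1]
0.6 [-0.1, -3.0, -2.1]
0.45 [-0.1, -4.8, -2.8]
0.3 [-0.1, -6.6, -3.2]
0.2 [-0.1, -7.8, -3.3]
0.1 [-0.1, -9.1, -3.3]
0.05 [-0.1, -9.7, -3.3]
0 [-0.1, -10.3, -3.2]
-0.05 [-0.1, -10.9, -3.1]
```

The lever is at its end: the pose works out to 0.90 rad with 17 N. Now I'll ease it back slowly.

play_rows(commands=[[[0,-0.4,-0.1,0,0,0,0.27],[0,-0.8,-0.4,0,0,0,0.27],[0,-1.2,-0.7,0,0,0,0.27],[0,-1.6,-1,0,0,0,0.27],[0,-2,-1.2,0,0,0,0.27],[0,-2.4,-1.5,0,0,0,0.27],[0,-2.8,-1.8,0,0,0,0.27],[0,-3.2,-2.1,0,0,0,0.27],[0,-3.6,-2.3,0,0,0,0.27],[0,-4,-2.5,0,0,0,0.27],[0,-4.4,-2.6,0,0,0,0.27],[0,-4.8,-2.8,0,0,0,0.27],[0,-5.2,-2.9,0,0,0,0.27],[0,-5.6,-3,0,0,0,0.27],[0,-6,-3.1,0,0,0,0.27],[0,-6.4,-3.1,0,0,0,0.27],[0,-6.8,-3.2,0,0,0,0.27]]])

```text
clock: 17.52
tool_pos: [0.6094, -0.0423, 0.1727]
orientation: [179.9, 0.0, -83.3]
force: [4.4, 0.9, -2.7]
opening: 0.0238
gripper_force: 2.0
```

```bash
python3 lev.py 0 .3 7 .004; python3 -c "
from plant import *;o=get_obs();print(o['force'],o['opening'])"
```

```text
0.0 [-0.1, -4.1, -0.3]
0.05 [-0.1, -3.5, -0.4]
0.1 [-0.1, -2.9, -0.4]
0.15 [-0.1, -2.2, -0.4]
0.2 [-0.1, -1.6, -0.4]
0.25 [-0.1, -1.0, -0.4]
0.3 [-0.1, -0.4, -0.3]
[ 4.41979593  0.94419064 -2.66837973] 0.023809979684325532
```

play_rows(commands=[[[0,-0.3,-0.1,0,0,0,0.27],[0,-0.7,-0.2,0,0,0,0.27],[0,-1.1,-0.3,0,0,0,0.27],[0,-1.5,-0.4,0,0,0,0.27],[0,-1.9,-0.4,0,0,0,0.27],[0,-2.3,-0.4,0,0,0,0.27],[0,-2.7,-0.4,0,0,0,0.27],[0,-3,-0.4,0,0,0,0.27],[0,-3.3,-0.4,0,0,0,0.27],[0,-3.6,-0.3,0,0,0,0.27],[0,-3.9,-0.3,0,0,0,0.27],[0,-4.2,-0.3,0,0,0,0.27],[0,-4.4,-0.3,0,0,0,0.27],[0,-4.4,-0.3,0,0,0,0.27],[0,-4.4,-0.3,0,0,0,0.27]]])

```text
clock: 18.77
tool_pos: [0.6533, -0.0374, 0.1764]
orientation: [180.0, -0.0, -83.3]
force: [0.2, 0.6, 0.0]
opening: 0.0239
gripper_force: 0.0
```

No contact is left and the bar is at rest. I'll open and lift away.

play_rows(commands=[[[0,0,0,0,0,0,0.36],[0,0,0,0,0,0,0.36],[0,0,0,0,0,0,0.36],[0,0,-1.5,0,0,0,0.36],[0,0,-3.5,0,0,0,0.36],[0,0,-6,0,0,0,0.36],[0,0,-9,0,0,0,0.36],[0,3,-11,0,0,0,0.36],[0,6,-12,0,0,0,0.36],[0,9,-12,0,0,0,0.36],[0,12,-12,0,0,0,0.36],[0,15,-12,0,0,0,0.36],[0,15,-12,0,0,0,0.36],[0,15,-12,0,0,0,0.36]]])

```text
clock: 19.93
tool_pos: [0.5036, -0.055, 0.2978]
orientation: [-179.9, 0.0, -83.3]
force: [0.4, 0.7, 0.3]
opening: 0.0314
gripper_force: 0.0
```

Run:
```python
from plant import *
import cv2,numpy as np
print(get_obs()["force"])
a=snapshot("scene")["frame"][135:255,200:340];b=snapshot("side")["frame"][160:300,180:320]
cv2.imwrite("pics/j.png",np.hstack([cv2.resize(i,(400,400),interpolation=2) for i in(a,b)])[:,:,::-1])
```

```text
[0.36206241 0.6722017  0.26267033]
```

View pics/j.png

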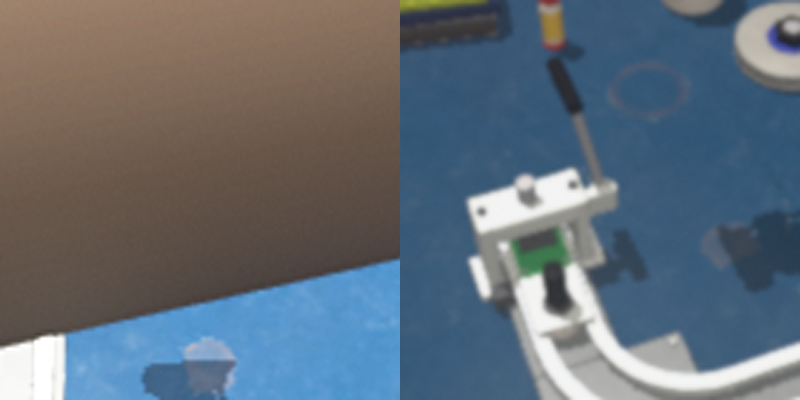

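The side view shows the lever back at its starting pixels (bar end at about (234,182)) and the carrier under the press with its handle top near (233.5,254). Before handing in, I'll check that handle position numerically.

Run:
```python
from h import *
from pl import O,Y
a=np.radians(Y);p=onz("side",(233.5,253.8),.09,crop=False)
print((p[:2]-O)@np.array([[np.cos(a),-np.sin(a)],[np.sin(a),np.cos(a)]]))
from plant import *
print(close_job())
```

```text
[ 0.11902951 -0.03059224]
the job is handed in; nothing more can be done
None
```

The job is handed in, but no verdict came back. By my measurements the carrier is against the stop, the lever was pulled to its end (about 0.9 rad) and eased back to rest, the arm is clear, and I saw no contact with the bystanders; I didn't measure the heat sink's depth directly.

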